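# Pack the jar tight in its tray and hold the wedge

### The arm

A 6-joint arm with a two-finger parallel gripper is mounted at the origin on a cart in front of the work surface, level with it; the furniture and walls round the work are solid. World frame = base frame: x ahead of the robot, y to its left, z up, the work surface at z = 0. Lengths are in mm, angles in rad, forces in N, time in s.
With the tool pointing down it reaches from about 350 to 775 mm from the base axis. Payload 7.3 kg.
Tool frame: the origin (TCP) lies at the very end of the fingers, on their centre line; the grasp point (between the pads) lies behind it (bot.grip_point_offset is the z of the grasp point in the tool frame, in mm); z points along the fingers, y is the line along which they close (so a half turn about z gives the same grasp; the last joint's range is limited). The gripper opens to 92 mm and grips with 3 to 60 N. Pads are 19 mm wide; open, the fingers measure 130 mm over their backs; the gripper's body (75 mm by 190 mm) begins 47 mm behind the grasp point.
Start: joints at [-1.4, 0.342, 1.524, -0, 1.275, -0.146], TCP at [163.574, -498.887, 226.741] pointing down, gripper open.
Joint ranges: [-2.53, 2.53], [-0.77, 2.02], [0.04, 2.7], [-1, 4.14], [0.28, 2.66], [-3.11, 3.11]. Speed limits (rad/s): [2.57, 2.57, 3.14, 3.14, 3.14, 3.14].

### API

Orientations are given as [roll, pitch, yaw] about the fixed x, y, z axes, in that order (R = Rz(yaw) Ry(pitch) Rx(roll)).
In Python, from plant import bot gives the robot as it stands. The module is installed in compiled form; this text tells all that it offers.
- The arm moves only by the shell command python3 -m crank 'ROWS'. ROWS is JSON, a list that holds one entry, the list of rows, each a list of 5 numbers: the opening, from 0 (shut) to 1 (fully open), then the shift along the tool's x, y, z in cm, then the turn about the tool's z in degrees. In form: [[[claw, x, y, z, turn], ...]]. A call has exactly 10 rows; each row is the pose to reach, as a shift and turn from the pose commanded when the call began, along the tool's axes at that moment; what a row does not reach only later rows make up. A row lasts 1/10 s, in which the tool goes at most 50 mm and 8.59 degrees, less where a joint would pass 70% of its speed; a pose out of reach is approached as far as the arm can. A call with a gripper value outside its range is refused whole. The fingers move at their own pace and stop on an object; the grip force is fixed at half the most. Time passes only in rows, so rows that repeat a pose let the fingers close, or fill a call up. It gives the time, the measured TCP pose, the force, the opening and the grip force at its end, in the units of the state.
- bot.get_obs(): the state, without advancing time (a new reading comes with each control period).
- bot.capture(name): name is "scene" or "top" or "wrist"; returns (picture, depth): 400x640x3 uint8, red, green, blue; 400x640 float32, mm along the optical axis (not along the pixel's ray), 0 where there is no reading.
- bot.calibration(name): a dict with "vertical_fov" (degrees; the focal length in pixels is half the picture's height over the tangent of half this angle, whatever the lens; pixels are square), "cx", "cy" (the principal point, pixels), "rvec" (rotation vector, rad) and "tvec" (3), from world to camera coordinates, as OpenCV has them; the wrist camera has in their place "tool_from_camera" (4x4, takes a point from camera to tool coordinates, whose origin is the TCP and whose axes are the flange's). Camera axes: x right, y down, z forward; pixel columns grow to the right and rows downward; lengths in mm; the calibration is good to about 2 mm. A picture is of the moment at which its call begins: read the wrist's pose just before it. calibration takes no time and is no camera call.
- bot.close_job(): hands the job in; it is judged then, once.
The state is a dict: "time": time; "joint_positions": joint angles; "dq": joint speeds; "tau": joint torques, N m; "tool_pos": TCP position; "tcp_rot": TCP orientation; "contact_force": force on the tool from outside, world axes, zero at the start; "moment": the same for the moment, N m; "grip_width": finger opening in mm; "finger_force": force on a finger pad.
Only numpy, scipy, OpenCV 4.12 (cv2) and the standard library are available. Lean on these libraries where they do the work, as an engineer would, in place of code of your own. Each camera call takes 0.05 s, during which the arm holds its last target. There are 200 camera calls.

### The job

The jar slides about in its carrying tray: stand wooden spacers upright on the tray floor between the jar and the adjustable stop, as many as the gap takes while still leaving room for the wedge, then push the wedge point down between the last spacer and the stop, sloping side to the stop, its flat side against the spacer, until you feel the whole row go tight against the end board with the wedge still clear of the tray floor. Leave the stop where it is set and do not disturb the garlic, spice jar or teaspoon. Finish while still holding the wedge upright and pressing it down with the gripper, so that the row stays tight; do not let go.

Things in the scene. Friction and masses are not known exactly. Their poses are not given: they have to be found in the camera images.
- tray: wooden tray, fixed to the worktop, 200 mm long (its x), 84 mm wide (y); origin under its centre on the worktop. Floor's top at z = 8 mm; rails along both long sides, top at z = 20 mm, 68 mm apart inside. The end board stands at its -x end, the adjustable stop towards +x; the row (end board, jar, spacers, wedge, stop) runs along +x on the line y = 0.
- end_board: wooden board at the tray's -x end, part of the tray, 76 mm wide, 85 mm high above the tray floor; its inner face (towards the jar) lies 6 mm on the +x side of its origin, that is at x = -88 mm of the tray.
- stop: adjustable wooden stop on the tray floor, 40 mm long, 44 mm wide, black clamp knob on top (to 85 mm above the floor); set elsewhere each time (33 mm range), clamped (slips above 100 N). Its face looks to the tray's -x; at its top a half-round level nose, radius 8 mm, centred 70 mm above the tray floor. Origin on the tray floor under the nose's frontmost line; axes as the tray's.
- jar: closed glass jar with a screw lid, 60 mm across (30 mm from its axis to the face towards the spacers), 90 mm high, about 0.3 kg, loose, standing on the tray floor up to 12 mm away from the end board; origin at the centre of its underside.
- spacer_a: one of three equal loose wooden spacers standing on the worktop: 18 mm thick (its x), 50 mm wide (its y, grasp across this), 80 mm high; the outer 5 mm of each side are a rib 9 mm thick. Origin at the centre of its underside. In the row its x lies along the tray's x, either way round. One or two are needed; spare ones stay upright where they stand.
- spacer_b: one of three equal loose wooden spacers standing on the worktop: 18 mm thick (its x), 50 mm wide (its y, grasp across this), 80 mm high; the outer 5 mm of each side are a rib 9 mm thick. Origin at the centre of its underside. In the row its x lies along the tray's x, either way round. One or two are needed; spare ones stay upright where they stand.
- spacer_c: one of three equal loose wooden spacers standing on the worktop: 18 mm thick (its x), 50 mm wide (its y, grasp across this), 80 mm high; the outer 5 mm of each side are a rib 9 mm thick. Origin at the centre of its underside. In the row its x lies along the tray's x, either way round. One or two are needed; spare ones stay upright where they stand.
- stand: wooden stand, fixed to the worktop, 70 x 70 mm foot, two upright cheeks up to 62 mm high, between which the wedge stands point down; same axes as the wedge in it; the wedge's flat face is at x = -14 mm, its bottom at about z = 15 mm; origin on the worktop.
- wedge: loose wooden wedge, point down, 44 mm wide (its y; grasp across it near the top), 118 mm high. Origin at the bottom of its flat upright face, mid-width. Flat face: plane x = 0; sloping face to +x: thickness 5 mm + 0.45 h at height h, from h = 76 mm up constant 39 mm. In the tray its +x points along the tray's +x. Tight: pushed to -x on the spacers with 5 to 10 N, then down with about 12 N.
- wedge_grip (a point): point inside the wedge's head where it is grasped: x = 20 mm, mid-width, 103 mm above the wedge's bottom. With room R between spacers and the stop's frontmost line, the tight wedge's bottom is 70 mm - (R - 5.8 mm) / 0.45 above the tray floor: R of 13 to 33 mm is good; with more room it drops to the floor and grips nothing.
- garlic: bystander: a garlic bulb, about 56 mm, on the worktop.
- spice_jar: bystander: a spice jar, 43 mm across, 85 mm high, on the worktop.
- teaspoon: bystander: a teaspoon, 132 mm long, lying on the worktop.
Mind the look-alikes: they are no part of the job. What is shaped like the spacer_c but green is not meant.

How it is judged:
By the outcome, as a careful person would: the job done as asked, in the order asked, and still so for the second after the job is handed in, while the arm keeps its last pose, push and grip.
It also fails if it takes over 72 s, if anything falls off the work surface, if the arm or the gripper's body presses on something with over 40 N, if the wrist force passes 120 N, or if a joint passes its speed limit or range.

## Working session

There is one attempt and no reset: what is moved stays moved. The work goes in short steps, Python scripts to look and compute and a shell command to move; the robot and the scene stay as the last step left them, time stands still between calls to the robot, and variables do not carry over. Pictures are saved under pics/ and viewed, at most 10 in all, crops included, and the job is handed in when it is done.

```bash
mkdir -p pics
cat > h.py <<'E'
import numpy as np, cv2
from plant import bot
from scipy.spatial.transform import Rotation as R
def K(c):
    f=200/np.tan(np.radians(c["vertical_fov"])/2); return f,c["cx"],c["cy"]
def world(name,depth,obs=None):
    c=bot.calibration(name); f,cx,cy=K(c)
    v,u=np.mgrid[0:400,0:640]; p=np.stack([(u-cx)/f*depth,(v-cy)/f*depth,depth],-1).astype(float)
    if name=="wrist":
        T=np.array(c["tool_from_camera"]); p=p@T[:3,:3].T+T[:3,3]
        return p@R.from_euler('xyz',obs["tcp_rot"]).as_matrix().T+np.array(obs["tool_pos"])
    M=R.from_rotvec(np.ravel(c["rvec"])).as_matrix(); return (p-np.ravel(c["tvec"]))@M
E
python3 - <<'E'
from h import *
o=bot.get_obs(); print(o, bot.grip_point_offset)
for n in ("scene","top"):
    im,d=bot.capture(n); cv2.imwrite(f"pics/{n}0.png",im[:,:,::-1]); W=world(n,d)
    np.savez(f"{n}0.npz",im=im,d=d,W=W); c=bot.calibration(n); print(n,c,(d>0).mean())
print(bot.calibration("wrist"))
E
```

```text
{'time': 0.0, 'joint_positions': array([-1.40000926e+00,  3.42723354e-01,  1.52503518e+00, -1.16365252e-05,
        1.27537370e+00, -1.46029615e-01]), 'dq': array([ 0.0001829 ,  0.00020213,  0.00028164, -0.00128679,  0.00041205,
       -0.00058689]), 'tau': array([-5.58552238e-04, -4.31242812e+01, -2.44221586e+01,  7.18661374e-02,
        5.59503108e-02, -1.02998317e-04]), 'tool_pos': array([ 163.49296978, -498.46368374,  226.03828841]), 'tcp_rot': array([-3.14006784e+00, -2.13017941e-04,  3.16819919e-01]), 'contact_force': array([ 0.53997945, -0.02999701,  0.09002212]), 'moment': array([0.04124483, 0.04480773, 0.00432349]), 'finger_force': 0.0, 'grip_width': 92.15160423530125} -18.8
scene {'vertical_fov': 47.8041280865522, 'cx': 320.5179505407752, 'cy': 193.37572637151996, 'rvec': array([ 0.60732795, -2.36251481,  1.49491156]), 'tvec': array([428.6932917 , 238.45079476, 987.14781954])} 0.99605859375
top {'vertical_fov': 42.52069203508277, 'cx': 321.8838893489322, 'cy': 202.4207418372, 'rvec': array([ 2.27744144, -1.51853596,  0.3433406 ]), 'tvec': array([-250.10836624,  481.31438942, 1448.52631495])} 0.9959375
{'vertical_fov': 69.86756633949565, 'cx': 319.1817335653249, 'cy': 198.60516746064795, 'tool_from_camera': array([[ 1.83632529e-04, -9.55639673e-01, -2.94538253e-01,
         8.02331156e+01],
       [ 9.99999622e-01, -7.47026738e-05,  8.65834221e-04,
        -7.03433100e-01],
       [-8.49428326e-04, -2.94538300e-01,  9.55639298e-01,
        -1.57772667e+02],
       [ 0.00000000e+00,  0.00000000e+00,  0.00000000e+00,
         1.00000000e+00]])}
```

View pics/top0.png

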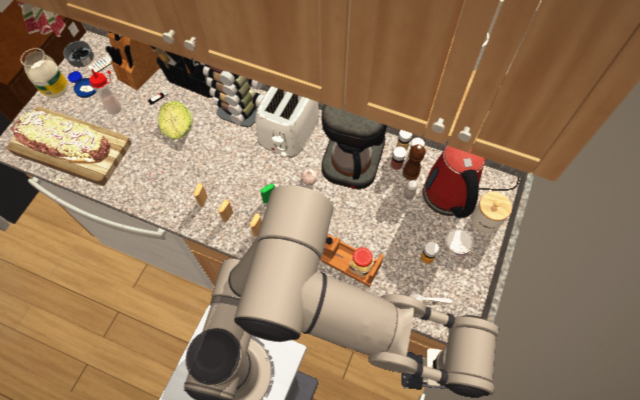

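View pics/scene0.png

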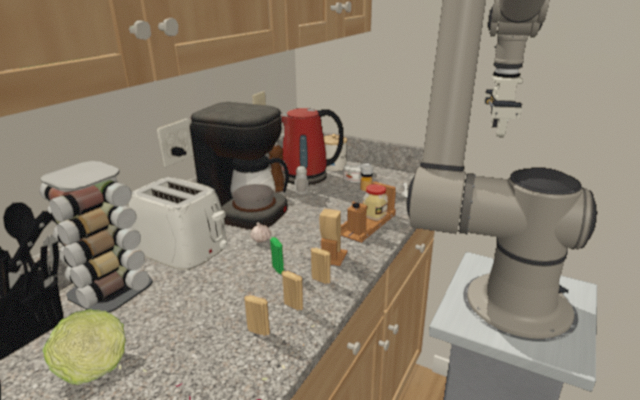

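The top view shows the tray at about (350,258) with the jar's red lid at (363,258), and spacers at (200,195), (225,210) and (256,225). The green look-alike is at (268,192). The arm hides the stand here, but the scene view shows it at (333,240), with the spacers at (257,315), (292,290) and (320,265).

Run:
```python
from h import *
for n,pts in (("scene",[(257,300),(257,315),(292,277),(292,290),(320,252),(320,265),(330,213),(330,225),(333,255),(356,220),(356,206),(375,187),(389,190),(277,240),(262,232),(366,172)]),("top",[(200,195),(225,210),(256,225),(268,192),(363,258),(330,240),(360,275),(310,177),(431,250),(440,300)])):
    z=np.load(f"{n}0.npz")
    for u,v in pts: print(n,(u,v),z["W"][v,u].round(0),z["im"][v,u])
    # light wood tops
W=z=np.load("scene0.npz");im=z["im"];P=z["W"]
hsv=cv2.cvtColor(im,cv2.COLOR_RGB2HSV)
m=((P[...,2]>12)&(P[...,2]<160)&(P[...,0]>330)&(P[...,0]<800)&(abs(P[...,1])<500)&(hsv[...,1]>70)&(hsv[...,0]<30)).astype(np.uint8)
k,l,s,c=cv2.connectedComponentsWithStats(m)
for i in range(1,k):
    if s[i,4]>60:
        q=P[l==i]; t=q[q[:,2]>np.percentile(q[:,2],90)-6]
        print(s[i],np.percentile(q,[2,50,98],axis=0).round(0).tolist(),t.mean(0).round(1), np.median(hsv[l==i],0))
```

```text
scene (257, 300) [440. 343.  80.] [210 180 128]
scene (257, 315) [439. 348.  47.] [151 124  85]
scene (292, 277) [422. 246.  79.] [204 174 121]
scene (292, 290) [419. 251.  50.] [144 118  82]
scene (320, 252) [418. 133.  78.] [209 179 127]
scene (320, 265) [415. 137.  46.] [144 119  82]
scene (330, 213) [440.  41. 131.] [211 179 127]
scene (330, 225) [432.  56. 107.] [164 135  92]
scene (333, 255) [-19. 897. 641.] [127  86  54]
scene (356, 220) [431. -92.  50.] [128  87  54]
scene (356, 206) [ 436. -101.   88.] [29 29 30]
scene (375, 187) [ 434. -225.   95.] [188  88  78]
scene (389, 190) [ 401. -255.   80.] [128  88  51]
scene (277, 240) [535. 135.  78.] [ 67 166  85]
scene (262, 232) [634.  64.  37.] [183 161 146]
scene (366, 172) [ 530. -379.   68.] [162 160 149]
top (200, 195) [438. 330.  63.] [143 101  58]
top (225, 210) [422. 233.  63.] [125  88  52]
top (256, 225) [414. 121.  62.] [134  96  57]
top (268, 192) [530. 135.  64.] [20 84 31]
top (363, 258) [ 427. -223.   95.] [240  83  69]
top (330, 240) [ 441. -113.   98.] [34 30 31]
top (360, 275) [ 399. -229.   24.] [158 117  84
[... 746 characters left out ...]
 59.0], [532.0, 139.0, 131.0]] [437.6  47.9 121.1] [ 17. 116. 147.]
[232 197  44  16 181] [[688.0, -103.0, 45.0], [717.0, -19.0, 47.0], [797.0, 6.0, 54.0]] [727.2 -30.5  47.6] [ 11. 118.  71.]
[  86  232   35   56 1024] [[774.0, 387.0, 54.0], [782.0, 419.0, 107.0], [797.0, 444.0, 159.0]] [782.7 417.5 153.9] [ 17.  93. 115.]
[282 271  21  35 585] [[401.0, 234.0, 14.0], [420.0, 248.0, 52.0], [446.0, 252.0, 80.0]] [424.2 242.9  77.3] [ 18. 112. 150.]
[105 279  19  16 147] [[773.0, 393.0, 29.0], [778.0, 416.0, 39.0], [782.0, 436.0, 49.0]] [777.8 415.   44. ] [10. 79. 85.]
[244 295  26  36 715] [[421.0, 335.0, 14.0], [440.0, 349.0, 53.0], [466.0, 353.0, 80.0]] [443.8 343.7  77.3] [ 18. 111. 155.]
```

```bash
cat >> h.py <<'E'
def shift(goal,yaw=None):
    o=bot.get_obs(); M=R.from_euler('xyz',o["tcp_rot"]).as_matrix(); y=np.radians(yaw) if yaw is not None else o["tcp_rot"][2]
    print("shift cm",((np.array(goal)-o["tool_pos"])@M/10).round(2),"turn",-np.degrees(y-o["tcp_rot"][2]).round(2))
def st():
    o=bot.get_obs(); print(round(o["time"],2),o["tool_pos"].round(2),np.degrees(o["tcp_rot"]).round(2),"F",o["contact_force"].round(1),"w",round(o["grip_width"],1),round(o["finger_force"],1)); return o
E
P='[1,35.5,-22.9,-3.4,-71.8]'
python3 -m crank '[[[1,3.6,-2.3,-3,-8],[1,7.2,-4.6,-3.4,-16],[1,11,-7,-3.4,-24],[1,15,-9.4,-3.4,-32],[1,19,-12,-3.4,-40],[1,23,-14.6,-3.4,-48],[1,27,-17.2,-3.4,-56],[1,31,-20,-3.4,-64],[1,35.5,-22.9,-3.4,-71.8],[1,35.5,-22.9,-3.4,-71.8]]]'
python3 - <<'E'
from h import *
o=st(); im,d=bot.capture("wrist"); W=world("wrist",d,o); np.savez("w1.npz",im=im,d=d,W=W); cv2.imwrite("pics/w1.png",im[:,:,::-1]); shift([430,190,260],90)
E
```

```text
time: 1.1
tool_pos: [431.8, -166.3, 260.5]
tcp_rot: [3.141, -0.002, 1.58]
contact_force: [0.0, -0.3, -0.1]
grip_width: 91.7
finger_force: 0.0
1.1 [ 431.81 -166.33  260.45] [ 1.7997e+02 -9.0000e-02  9.0500e+01] F [ 0.  -0.3 -0.1] w 91.7 0.0
shift cm [35.8   0.08  0.06] turn 0.24
```

View pics/w1.png

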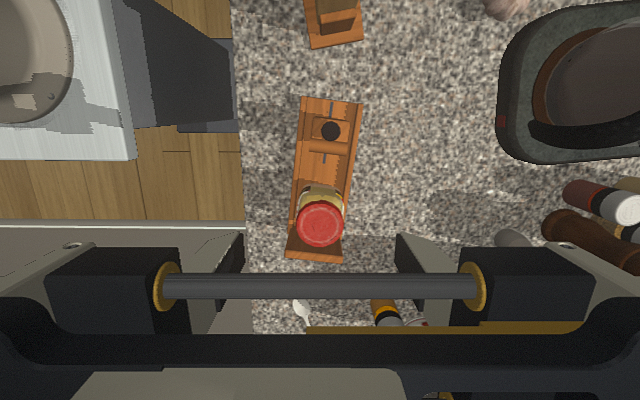

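The wrist view shows the tray from its end board at (315,250) to its +x end at (332,100). The red jar lid is at (320,225), the stop knob at (330,131), and the foot of the stand is at the top (333,20). Next I look over the spacers.

```bash
python3 -m crank '[[[1,5,0,0,0],[1,10,0,0,0],[1,15,0,0,0],[1,20,0,0,0],[1,25,0,0,0],[1,30,0,0,0],[1,35,0,0,0],[1,36,0,0,0],[1,36,0,0,0],[1,36,0,0,0]]]'
python3 - <<'E'
from h import *
o=st(); im,d=bot.capture("wrist"); W=world("wrist",d,o); np.savez("w2.npz",im=im,d=d,W=W); cv2.imwrite("pics/w2.png",im[:,:,::-1])
E
```

```text
time: 2.15
tool_pos: [430.0, 187.6, 260.4]
tcp_rot: [-3.141, 0.001, 1.568]
contact_force: [-0.9, -0.6, 0.2]
grip_width: 92.4
finger_force: 0.0
2.15 [430.02 187.61 260.43] [-1.7997e+02  7.0000e-02  8.9860e+01] F [-0.9 -0.6  0.2] w 92.4 0.0
```

View pics/w2.png

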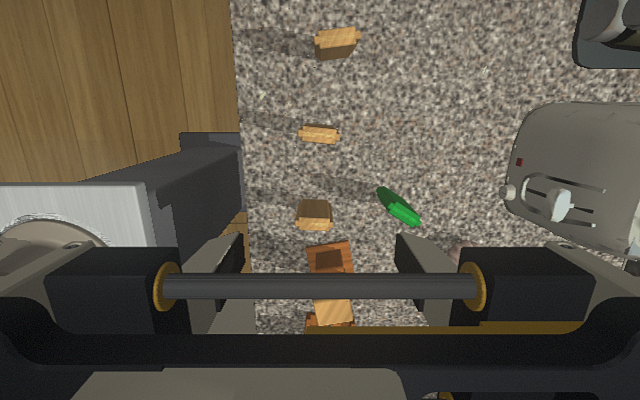

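The spacers are at (337,43), (319,133) and (314,213), the green look-alike is at (398,206), and the stand with the wedge is at (332,285), partly behind the gripper bar.

Run:
```python
from h import *
def rects(n,zlo,zhi,roi,hue=(5,30),mins=60,msk=None):
    z=np.load(n+".npz");W=z["W"];hsv=cv2.cvtColor(z["im"],cv2.COLOR_RGB2HSV)
    x0,x1,y0,y1=roi
    m=(W[...,2]>zlo)&(W[...,2]<zhi)&(W[...,0]>x0)&(W[...,0]<x1)&(W[...,1]>y0)&(W[...,1]<y1)&(hsv[...,0]>=hue[0])&(hsv[...,0]<=hue[1])
    k,l,s,c=cv2.connectedComponentsWithStats(m.astype(np.uint8))
    for i in range(1,k):
        if s[i,4]<mins: continue
        q=W[l==i]; r=cv2.minAreaRect(q[:,:2].astype(np.float32))
        print(n,"px",c[i].round(0),s[i,4],"ctr",np.round(r[0],1),"size",np.round(r[1],1),"ang",round(r[2],1),"z",np.median(q[:,2]).round(1))
print("spacers");rects("w2",74,88,(370,500,90,400))
print("wedge");rects("w2",120,145,(370,500,-20,100)); rects("w1",120,145,(370,500,-20,100),mins=20)
print("stand");rects("w2",52,70,(370,500,-20,100),mins=20);rects("w1",52,70,(370,500,-20,100),mins=20);rects("w1",5,40,(370,500,-20,100),mins=20)
print("endboard/stop tops");rects("w1",80,90,(370,500,-300,-50),(0,180)); rects("w1",90,97,(370,500,-300,-50),(0,180),20);rects("w1",97,110,(370,500,-300,-50),(0,180),20)
print("rails");rects("w1",16,25,(370,500,-300,-50),mins=20)
print("floor");rects("w1",4,13,(370,500,-300,-50),mins=50)
z=np.load("w1.npz");W=z["W"]; 
for v in range(96,150,3): print(v,W[v,331].round(1).tolist(), z["im"][v,331].tolist())
b=W[300:330,255:270]
g=(abs(W[...,2])<15)&(W[...,0]>370)&(W[...,0]<600)&(W[...,1]>-60)&(W[...,1]<-20); print("table z",np.median(W[g][:,2]))
z=np.load("w2.npz");W=z["W"];g=(abs(W[...,2])<15)&(W[...,0]>480)&(W[...,0]<600)&(W[...,1]>160)&(W[...,1]<300); print("table z",np.median(W[g][:,2]),W[g][:,2].std())
```

```text
spacers
w2 px [337.  37.] 832 ctr [449.4 341.7] size [49.9 18.3] ang 7.1 z 79.5
w2 px [319. 135.] 607 ctr [430.  240.7] size [18.  49.4] ang 83.8 z 79.6
w2 px [314. 223.] 492 ctr [423.3 130. ] size [18. 49.] ang 87.6 z 79.6
wedge
w2 px [333. 311.] 922 ctr [446.7  38.1] size [44.1 39.5] ang 10.0 z 132.8
stand
w2 px [331. 269.] 214 ctr [446.5  53.2] size [12.6 42. ] ang 85.9 z 60.0
w1 px [337.  14.] 581 ctr [450.9  15. ] size [44.2 11.9] ang 10.8 z 59.6
w1 px [331.  28.] 1485 ctr [449.1  23.8] size [70.  55.8] ang 10.5 z 7.7
endboard/stop tops
w1 px [328. 147.] 498 ctr [ 442.3 -126. ] size [15.6 43.9] ang 83.2 z 84.7
w1 px [314. 250.] 208 ctr [ 426.5 -258.2] size [ 2.8 75.3] ang 83.7 z 85.1
w1 px [331. 131.] 300 ctr [ 444.2 -107.1] size [21.1 20.8] ang 1.9 z 92.7
w1 px [320. 206.] 114 ctr [ 432.6 -199. ] size [54.4 21. ] ang 1.4 z 94.1
w1 px [314. 256.] 501 ctr [ 425.9 -263. ] size [12.4 75.1] ang 83.3 z 92.5
w1 px [320. 224.] 1381 ctr [ 433.5 -217.7] size [55.8 56.4] ang 1.1 z 97.9
rails
w1 px [297. 162.] 786 ctr [ 401.2 -165.3] size [198.3  13. ] ang 83.9 z 19.5
w1 px [352. 155.] 622
[... 283 characters left out ...]
90]
102 [447.4, -74.7, 10.0] [80, 84, 90]
105 [447.5, -78.5, 8.0] [76, 82, 88]
108 [447.6, -82.4, 9.6] [77, 81, 87]
111 [447.7, -86.3, 9.2] [95, 87, 84]
114 [447.8, -90.2, 8.7] [112, 87, 79]
117 [447.9, -94.2, 8.1] [114, 86, 65]
120 [445.1, -96.1, 77.3] [175, 111, 58]
123 [444.6, -98.9, 91.8] [55, 49, 45]
126 [444.6, -102.0, 93.5] [56, 46, 42]
129 [444.6, -105.2, 94.1] [58, 49, 45]
132 [444.7, -108.4, 94.1] [59, 49, 44]
135 [444.8, -111.7, 93.3] [58, 49, 46]
138 [444.9, -115.1, 92.9] [57, 48, 44]
141 [445.5, -119.6, 80.8] [113, 70, 41]
144 [445.3, -122.4, 86.1] [160, 102, 57]
147 [445.4, -125.9, 85.3] [172, 110, 55]
table z -0.24974125024567684
table z -0.16428501846479548 0.8224790832148936
```

Run:
```python
from h import *
o=st()
z=np.load("scene0.npz");P=z["W"]
m=(P[...,0]>410)&(P[...,0]<480)&(P[...,1]>-20)&(P[...,1]<90)
for a in range(62,130,8):
    q=P[m&(P[...,2]>a)&(P[...,2]<a+8)]; print(a,len(q),np.percentile(q[:,1],[5,50,95]).round(1) if len(q) else "")
o=st(); im,d=bot.capture("wrist"); o2=st()
W=world("wrist",d,o)
hsv=cv2.cvtColor(im,cv2.COLOR_RGB2HSV)
for zl,zh,y0,y1 in ((74,88,90,400),(120,145,-20,100)):
    m=(W[...,2]>zl)&(W[...,2]<zh)&(W[...,0]>370)&(W[...,0]<500)&(W[...,1]>y0)&(W[...,1]<y1)&(hsv[...,0]>=5)&(hsv[...,0]<=30)
    k,l,s,c=cv2.connectedComponentsWithStats(m.astype(np.uint8))
    for i in range(1,k):
        if s[i,4]>60:
            q=W[l==i]; r=cv2.minAreaRect(q[:,:2].astype(np.float32)); print(np.round(r[0],1),np.round(r[1],1),round(r[2],1),np.median(q[:,2]).round(1))
shift([423.3,130,110],87.6)
```

```text
2.2 [430.14 187.37 260.52] [-1.7998e+02  5.0000e-02  8.9810e+01] F [ 0.8 -1.  -0.1] w 91.8 0.0
62 45 [20.8 44.8 49. ]
70 45 [21.4 48.1 53.9]
78 48 [26.1 52.8 58. ]
86 57 [21.  54.5 60.7]
94 61 [28.4 56.1 60.8]
102 60 [25.5 55.3 60.5]
110 64 [27.4 55.9 60.4]
118 65 [27.7 55.7 60.9]
126 155 [23.2 43.6 57.9]
2.2 [430.14 187.37 260.52] [-1.7998e+02  5.0000e-02  8.9810e+01] F [ 0.8 -1.  -0.1] w 91.8 0.0
2.25 [430.2  187.37 260.65] [-1.7999e+02  4.0000e-02  8.9780e+01] F [-0.1  0.6  0.5] w 91.7 0.0
[449.4 341.7] [50.1 18.4] 6.7 79.6
[430.1 240.8] [17.9 49.1] 84.0 79.6
[423.4 129.7] [18.8 49.1] 86.5 79.7
[446.6  38.1] [43.9 40.8] 10.5 132.7
shift cm [-5.73 -0.67 15.07] turn 2.18
```

```bash
python3 -m crank '[[[1,-3,-0.4,3.5,1.5],[1,-5.76,-0.67,7,2.7],[1,-5.76,-0.67,10.5,2.7],[1,-5.76,-0.67,14,2.7],[1,-5.76,-0.67,16.5,2.7],[1,-5.76,-0.67,18.5,2.7],[1,-5.76,-0.67,20.5,2.7],[1,-5.76,-0.67,21.95,2.7],[1,-5.76,-0.67,21.95,2.7],[1,-5.76,-0.67,21.95,2.7]]]'
python3 -m crank '[[[0.5,0,0,0,0],[0.4,0,0,0,0],[0.3,0,0,0,0],[0.3,0,0,0,0],[0.3,0,0,0,0],[0.3,0,0,0,0],[0.3,0,0,0,0],[0.3,0,0,0,0],[0.3,0,0,0,0],[0.3,0,0,0,0]]]'
python3 -c "
from h import *
st()"
```

```text
time: 3.25
tool_pos: [423.5, 130.7, 41.5]
tcp_rot: [3.142, 0.0, 1.521]
contact_force: [-0.2, 0.3, 0.1]
grip_width: 91.8
finger_force: 0.0
time: 4.25
tool_pos: [423.1, 131.7, 41.3]
tcp_rot: [3.142, 0.0, 1.523]
contact_force: [-0.8, 1.0, 2.8]
grip_width: 49.6
finger_force: 30.0
4.25 [423.11 131.72  41.26] [180.     0.    87.25] F [-0.8  1.   2.8] w 49.6 30.0
```

```bash
python3 -m crank '[[[0.3,0,0,-4,0],[0.3,0,0,-8,0],[0.3,0,0,-12,0],[0.3,0,0,-16,0],[0.3,-4,0,-17,0],[0.3,-8,0,-17,0],[0.3,-12,0,-17,0],[0.3,-16,0.5,-17,0],[0.3,-16,0.5,-17,0],[0.3,-16,0.5,-17,0]]]'
python3 - <<'E'
from h import *
bot.capture("wrist"); o=st(); im,d=bot.capture("wrist"); o2=st(); W=world("wrist",d,o); np.savez("w3.npz",im=im,d=d,W=W)
hsv=cv2.cvtColor(im,cv2.COLOR_RGB2HSV)
def rects(nm,zlo,zhi,roi,hue=(0,180),mins=40):
    x0,x1,y0,y1=roi
    m=(W[...,2]>zlo)&(W[...,2]<zhi)&(W[...,0]>x0)&(W[...,0]<x1)&(W[...,1]>y0)&(W[...,1]<y1)&(hsv[...,0]>=hue[0])&(hsv[...,0]<=hue[1])
    k,l,s,c=cv2.connectedComponentsWithStats(m.astype(np.uint8))
    for i in range(1,k):
        if s[i,4]<mins: continue
        q=W[l==i]; r=cv2.minAreaRect(q[:,:2].astype(np.float32)); print(nm,s[i,4],np.round(r[0],1),np.round(r[1],1),round(r[2],1),np.median(q[:,2]).round(1))
T=(370,520,-300,-60)
rects("stoptop",80,90,T);rects("knob/eb",90,97,T);rects("lid",97,110,T);rects("rails",16,25,T);rects("spacer",100,260,(350,520,-90,40),(5,30))
E
```

```text
time: 5.25
tool_pos: [420.2, -28.8, 211.0]
tcp_rot: [-3.141, -0.0, 1.52]
contact_force: [0.2, -0.1, -0.5]
grip_width: 49.6
finger_force: 30.0
5.3 [420.2  -28.   210.96] [-1.7996e+02 -3.0000e-02  8.7200e+01] F [ 0.5  0.1 -0. ] w 49.8 30.0
5.35 [420.21 -27.52 210.98] [-1.7996e+02 -2.0000e-02  8.7280e+01] F [-0.8  0.8 -1.6] w 49.9 30.0
stoptop 108 [ 434.  -193.1] [10.8 36.6] 87.5 82.0
rails 55 [410.1 -72.1] [11.5  7.8] 86.7 19.4
rails 132 [484.7 -90. ] [30.   8.1] 83.6 19.4
rails 48 [ 470.4 -221.8] [28.8  5.7] 83.0 19.9
rails 119 [ 391.6 -231.8] [39.8  8. ] 83.3 19.8
spacer 1397 [447.7  31.1] [44.2 24.9] 10.2 132.5
spacer 6977 [420.8 -21.6] [12.5 83.2] 87.3 228.6
spacer 77 [394.2 -32.1] [9.7 2.6] 87.7 257.0
spacer 391 [419.9 -36.7] [ 4.3 39.2] 87.8 249.5
spacer 110 [446.3 -34.7] [9.9 2.8] 89.3 256.8
```

```bash
python3 -m crank '[[[0.3,-4,0.7,0,4],[0.3,-8,1.4,0,4],[0.3,-11,2,0,4],[0.3,-13,2.3,1,4],[0.3,-14.2,2.35,3,4],[0.3,-14.2,2.35,5,4],[0.3,-14.2,2.35,6.6,4],[0.3,-14.2,2.35,6.6,4],[0.3,-14.2,2.35,6.6,4],[0.3,-14.2,2.35,6.6,4]]]'
python3 - <<'E'
from h import *
o=st(); im,d=bot.capture("wrist"); o2=st(); W=world("wrist",d,o)
cv2.imwrite("pics/w4.png",im[:,:,::-1])
np.savez("w4.npz",im=im,d=d,W=W)
shift([436.8,-170.4,50],83.3)
u=np.array([.1167,.9932]); v=np.array([-.9932,.1167]); O=np.array([436.9,-169.6])
T=np.stack([(W[...,:2]-O)@u,(W[...,:2]-O)@v,W[...,2]],-1)
hsv=cv2.cvtColor(im,cv2.COLOR_RGB2HSV)
m=(abs(T[...,1])<18)&(T[...,2]>76)&(T[...,2]<90)&(T[...,0]>15)&(T[...,0]<60); q=T[m]
print("nose",len(q),np.percentile(q[:,0],[1,50,99]).round(1),np.percentile(q[:,1],[1,99]).round(1))
m=(abs(T[...,1])<20)&(T[...,2]>107)&(T[...,2]<185)&(T[...,0]>-30)&(T[...,0]<30)&(hsv[...,1]>70); q=T[m]
print("spacer",len(q),np.percentile(q[:,0],[5,50,95]).round(1),np.percentile(q[:,2],[1,99]).round(1))
E
```

```text
time: 6.35
tool_pos: [437.9, -170.9, 146.1]
tcp_rot: [3.14, 0.001, 1.454]
contact_force: [0.1, -0.7, -0.9]
grip_width: 49.7
finger_force: 30.0
6.35 [ 437.86 -170.92  146.14] [1.7991e+02 4.0000e-02 8.3320e+01] F [ 0.1 -0.7 -0.9] w 49.7 30.0
6.4 [ 437.85 -171.09  146.21] [1.799e+02 5.000e-02 8.331e+01] F [0.1 0.1 0.1] w 49.6 30.0
shift cm [ 0.06 -0.13  9.62] turn 0.01
nose 1160 [36.6 46.7 59.5] [-17.6  17.6]
spacer 4095 [-9.5  5.6  6.1] [108.8 184.8]
```

View pics/w4.png

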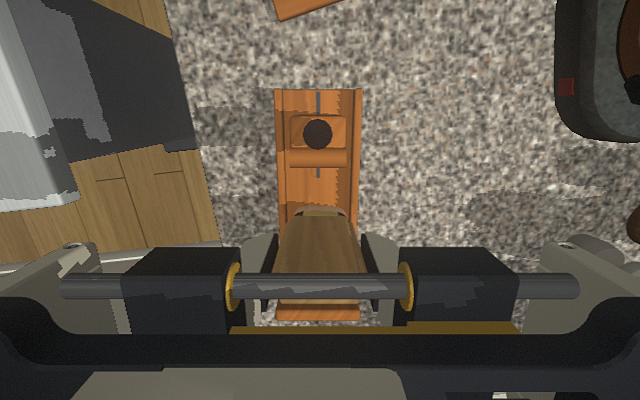

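The held spacer sits square over the floor gap with its north face at (320,260), between the jar and the stop. The nose front is at row 166. I lower it and push the jar to the end board.

```bash
python3 -m crank '[[[0.3,0,-0.1,2,0],[0.3,0,-0.1,4,0],[0.3,0,-0.1,6,0],[0.3,0,-0.1,7.5,0],[0.3,0,-0.1,8.5,0],[0.3,0,-0.1,9,0],[0.3,0,-0.1,9.3,0],[0.3,0,-0.1,9.5,0],[0.3,0,-0.1,9.6,0],[0.3,0,-0.1,9.6,0]]]'
python3 -c "
from h import *
st()"
```

```text
time: 7.4
tool_pos: [436.3, -171.3, 49.5]
tcp_rot: [3.141, 0.0, 1.453]
contact_force: [-0.1, 0.2, 0.1]
grip_width: 49.6
finger_force: 30.0
7.4 [ 436.28 -171.31   49.47] [1.7997e+02 2.0000e-02 8.3250e+01] F [-0.1  0.2  0.1] w 49.6 30.0
```

```bash
python3 -m crank '[[[0.3,-0.2,0,0,0],[0.3,-0.4,0,0,0],[0.3,-0.6,0,0,0],[0.3,-0.8,0,0,0],[0.3,-1,0,0,0],[0.3,-1.1,0,0,0],[0.3,-1.2,0,0,0],[0.3,-1.3,0,0,0],[0.3,-1.4,0,0,0],[0.3,-1.4,0,0,0]]]'
python3 -m crank '[[[0.3,-0.02,0,0,0],[0.3,-0.04,0,0,0],[0.3,-0.06,0,0,0],[0.3,-0.08,0,0,0],[0.3,-0.1,0,0,0],[0.3,-0.12,0,0,0],[0.3,-0.14,0,0,0],[0.3,-0.16,0,0,0],[0.3,-0.16,0,0,0],[0.3,-0.16,0,0,0]]]'
python3 -c "
from h import *
st()"
```

```text
time: 8.4
tool_pos: [434.5, -185.2, 49.3]
tcp_rot: [3.141, 0.0, 1.453]
contact_force: [0.7, 3.0, 1.9]
grip_width: 49.8
finger_force: 30.0
time: 9.4
tool_pos: [434.3, -186.7, 49.3]
tcp_rot: [3.141, 0.0, 1.453]
contact_force: [-0.9, 4.6, 4.2]
grip_width: 49.6
finger_force: 30.0
9.4 [ 434.33 -186.74   49.27] [1.7999e+02 1.0000e-02 8.3250e+01] F [-0.9  4.6  4.2] w 49.6 30.0
```

```bash
python3 -m crank '[[[0.3,-0.02,0,0,0],[0.3,-0.04,0,0,0],[0.3,-0.06,0,0,0],[0.3,-0.08,0,0,0],[0.3,-0.1,0,0,0],[0.3,-0.12,0,0,0],[0.3,-0.14,0,0,0],[0.3,-0.16,0,0,0],[0.3,-0.16,0,0,0],[0.3,-0.16,0,0,0]]]'
python3 -c "
from h import *
st()"
```

```text
time: 10.4
tool_pos: [434.2, -187.3, 49.3]
tcp_rot: [3.142, -0.001, 1.453]
contact_force: [1.6, 9.0, 5.2]
grip_width: 49.6
finger_force: 30.0
10.4 [ 434.22 -187.27   49.25] [ 1.800e+02 -8.000e-02  8.324e+01] F [1.6 9.  5.2] w 49.6 30.0
```

```bash
python3 -m crank '[[[0.3,0.1,0,0,0],[0.3,0.1,0,0,0],[0.8,0.1,0,0,0],[0.8,0.1,0,0,0],[0.8,0.1,0,0,0],[0.8,0.1,0,0,0],[0.8,0.1,0,-1,0],[0.9,0.1,0,-4,0],[1,0.1,0,-8,0],[1,0.1,0,-12,0]]]'
python3 - <<'E'
from h import *
o=st(); im,d=bot.capture("wrist"); o2=st(); W=world("wrist",d,o)
cv2.imwrite("pics/w5.png",im[:,:,::-1])
u=np.array([.1167,.9932]); v=np.array([-.9932,.1167]); O=np.array([436.9,-169.6])
T=np.stack([(W[...,:2]-O)@u,(W[...,:2]-O)@v,W[...,2]],-1)
m=(abs(T[...,1])<35)&(T[...,2]>84)&(T[...,2]<91)&(T[...,0]>-40)&(T[...,0]<20); q=T[m]
print("spacer top",len(q),cv2.minAreaRect(q[:,:2].astype(np.float32)),np.median(q[:,2]))
shift([430.1,240.8,110],83.9)
E
```

```text
time: 11.4
tool_pos: [433.9, -187.1, 171.1]
tcp_rot: [-3.141, -0.0, 1.453]
contact_force: [1.4, -0.0, -0.7]
grip_width: 90.2
finger_force: 0.0
11.4 [ 433.85 -187.14  171.07] [-179.97   -0.     83.25] F [ 1.4 -0.  -0.7] w 90.2 0.0
11.45 [ 436.85 -188.9   177.55] [179.44   0.28  83.26] F [ 3.3 -1.2  6. ] w 91.1 0.0
spacer top 1075 ((-24.693225860595703, -0.023981094360351562), (50.92044448852539, 29.17864990234375), 88.60157012939453) 87.75236271134061
shift cm [42.63 -5.78  6.49] turn -0.64
```

View pics/w5.png

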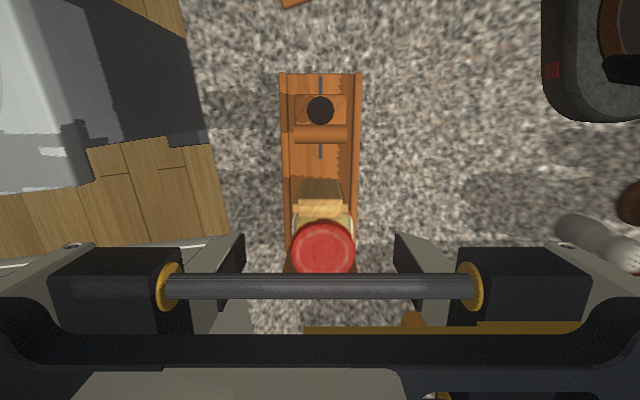

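The spacer stands upright against the jar at (320,210), and the stop nose is at row 133. Next is the second spacer.

```bash
python3 -m crank '[[[1,4.5,-0.6,-2,0],[1,9,-1.2,-2,0],[1,13.5,-1.8,-2,0],[1,18,-2.4,-2,0],[1,22.5,-3,-2,0],[1,27,-3.5,-2,0],[1,31.5,-4.1,-2,0],[1,36,-4.7,-2,0],[1,40,-5.2,-2,0],[1,42.5,-5.4,-1,-0.6]]]'
python3 -m crank '[[[1,0,0,3,0],[1,0,0,6,0],[1,0,0,7,0],[1,0,0,7,0],[1,0,0,7,0],[1,0,0,7,0],[1,0,0,7,0],[1,0,0,7,0],[1,0,0,7,0],[1,0,0,7,0]]]'
python3 -c "
from h import *
st(); shift([430.1,240.8,41.3],83.9)"
```

```text
time: 12.45
tool_pos: [430.8, 244.1, 180.7]
tcp_rot: [3.138, -0.002, 1.466]
contact_force: [1.2, -0.0, -0.6]
grip_width: 92.2
finger_force: 0.0
time: 13.45
tool_pos: [430.6, 241.1, 109.4]
tcp_rot: [3.141, -0.0, 1.463]
contact_force: [-0.2, 0.7, -0.6]
grip_width: 91.8
finger_force: 0.0
13.45 [430.6  241.11 109.36] [179.98  -0.    83.85] F [-0.2  0.7 -0.6] w 91.8 0.0
shift cm [-0.04 -0.05  6.81] turn -0.05
```

```bash
python3 -m crank '[[[1,0,0,2.5,0],[1,0,0,5,0],[1,0,0,6.4,0],[1,0,0,6.8,0],[1,0,0,6.8,0],[0.4,0,0,6.8,0],[0.3,0,0,6.8,0],[0.3,0,0,6.8,0],[0.3,0,0,6.8,0],[0.3,0,0,6.8,0]]]'
python3 -m crank '[[[0.3,0,0,0,0],[0.3,0,0,0,0],[0.3,0,0,0,0],[0.3,0,0,0,0],[0.3,0,0,0,0],[0.3,0,0,-3,0],[0.3,0,0,-7,0],[0.3,0,0,-11,0],[0.3,0,0,-15,0],[0.3,0,0,-17,0]]]'
python3 - <<'E'
from h import *
bot.capture("wrist"); st(); 
O=np.array([436.9,-169.6]);u=np.array([.1167,.9932]); g=O+u*6.0; shift([*g,146],83.3)
E
```

```text
time: 14.45
tool_pos: [430.7, 241.1, 41.4]
tcp_rot: [3.141, -0.0, 1.463]
contact_force: [-0.2, 0.7, -0.4]
grip_width: 56.6
finger_force: 0.0
time: 15.45
tool_pos: [431.6, 241.5, 214.5]
tcp_rot: [3.137, -0.002, 1.464]
contact_force: [0.7, 0.6, 0.2]
grip_width: 50.1
finger_force: 30.0
15.5 [432.53 241.93 216.5 ] [179.56  -0.21  83.86] F [0.7 1.5 2.4] w 50.1 30.0
shift cm [-40.3    4.79   6.94] turn 0.56
```

```bash
python3 -m crank '[[[0.3,-4.5,0.5,0,0.6],[0.3,-9,1.1,0,0.6],[0.3,-13.5,1.6,0,0.6],[0.3,-18,2.1,0,0.6],[0.3,-22.5,2.7,0,0.6],[0.3,-27,3.2,0,0.6],[0.3,-31.5,3.7,0,0.6],[0.3,-36,4.3,0,0.6],[0.3,-39,4.7,0,0.6],[0.3,-40.2,4.8,2,0.6]]]'
python3 -m crank '[[[0.3,0,0,2,0],[0.3,0,0,4,0],[0.3,0,0,4.5,0],[0.3,0,0,4.5,0],[0.3,0,0,4.5,0],[0.3,0,0,4.5,0],[0.3,0,0,4.5,0],[0.3,0,0,4.5,0],[0.3,0,0,4.5,0],[0.3,0,0,4.5,0]]]'
python3 - <<'E'
from h import *
bot.capture("wrist");o=st(); im,d=bot.capture("wrist"); W=world("wrist",d,o)
O=np.array([436.9,-169.6]);u=np.array([.1167,.9932]);v=np.array([-.9932,.1167]); g=O+u*6.0; shift([*g,50],83.3)
T=np.stack([(W[...,:2]-O)@u,(W[...,:2]-O)@v,W[...,2]],-1)
hsv=cv2.cvtColor(im,cv2.COLOR_RGB2HSV)
m=(abs(T[...,1])<20)&(T[...,2]>107)&(T[...,2]<185)&(T[...,0]>-30)&(T[...,0]<30)&(hsv[...,1]>70); q=T[m]
print("spacer",len(q),np.percentile(q[:,0],[5,50,95]).round(1),np.percentile(q[:,2],[1,99]).round(1))
E
```

```text
time: 16.5
tool_pos: [436.2, -167.3, 191.9]
tcp_rot: [3.138, 0.002, 1.45]
contact_force: [0.7, 0.8, -0.9]
grip_width: 49.7
finger_force: 30.0
time: 17.5
tool_pos: [435.3, -163.7, 146.4]
tcp_rot: [3.141, 0.0, 1.453]
contact_force: [0.6, -0.4, -0.7]
grip_width: 49.9
finger_force: 30.0
17.55 [ 435.22 -163.71  146.32] [1.7999e+02 1.0000e-02 8.3250e+01] F [ 0.8  0.1 -1.1] w 49.9 30.0
shift cm [0.04 0.24 9.63] turn -0.05
spacer 4078 [ 9.9 14.1 14.6] [108.9 184.8]
```

```bash
python3 -m crank '[[[0.3,0,0.2,2,0],[0.3,0,0.2,4,0],[0.3,0,0.2,6,0],[0.3,0,0.2,7.5,0],[0.3,0,0.2,8.5,0],[0.3,0,0.2,9,0],[0.3,0,0.2,9.3,0],[0.3,0,0.2,9.5,0],[0.3,0,0.2,9.6,0],[0.3,0,0.2,9.6,0]]]'
python3 -m crank '[[[0.3,-0.1,0,0,0],[0.3,-0.2,0,0,0],[0.3,-0.3,0,0,0],[0.3,-0.4,0,0,0],[0.3,-0.45,0,0,0],[0.3,-0.5,0,0,0],[0.3,-0.55,0,0,0],[0.3,-0.6,0,0,0],[0.3,-0.6,0,0,0],[0.3,-0.6,0,0,0]]]'
python3 -m crank '[[[0.3,-0.02,0,0,0],[0.3,-0.04,0,0,0],[0.3,-0.06,0,0,0],[0.3,-0.08,0,0,0],[0.3,-0.1,0,0,0],[0.3,-0.12,0,0,0],[0.3,-0.14,0,0,0],[0.3,-0.14,0,0,0],[0.3,-0.14,0,0,0],[0.3,-0.14,0,0,0]]]'
```

```text
time: 18.6
tool_pos: [437.4, -164.1, 50.5]
tcp_rot: [3.141, 0.0, 1.453]
contact_force: [0.8, 0.3, -0.2]
grip_width: 49.7
finger_force: 30.0
time: 19.6
tool_pos: [436.5, -169.9, 50.2]
tcp_rot: [3.142, 0.0, 1.453]
contact_force: [0.4, 0.6, -1.1]
grip_width: 49.9
finger_force: 30.0
time: 20.6
tool_pos: [436.2, -171.0, 50.2]
tcp_rot: [-3.141, -0.0, 1.453]
contact_force: [0.4, 3.6, 1.7]
grip_width: 50.0
finger_force: 30.0
```

```bash
python3 -m crank '[[[0.3,0,0,0.03,0],[0.3,0,0,0.06,0],[0.3,0,0,0.08,0],[0.3,-0.02,0,0.08,0],[0.3,-0.04,0,0.08,0],[0.3,-0.06,0,0.08,0],[0.3,-0.08,0,0.08,0],[0.3,-0.1,0,0.08,0],[0.3,-0.1,0,0.08,0],[0.3,-0.1,0,0.08,0]]]'
python3 -m crank '[[[0.3,0.1,0,0,0],[0.3,0.1,0,0,0],[0.8,0.1,0,0,0],[0.8,0.1,0,0,0],[0.8,0.1,0,0,0],[0.8,0.1,0,0,0],[0.8,0.1,0,-1,0],[0.9,0.1,0,-4,0],[1,0.1,0,-8,0],[1,0.1,0,-12,0]]]'
python3 -m crank '[[[1,0,0,-2,0],[1,0,0,-2,0],[1,0,0,-2,0],[1,0,0,-2,0],[1,0,0,-2,0],[1,0,0,-2,0],[1,0,0,-2,0],[1,0,0,-2,0],[1,0,0,-2,0],[1,0,0,-2,0]]]'
python3 - <<'E'
from h import *
o=st(); im,d=bot.capture("wrist"); o2=st(); W=world("wrist",d,o)
cv2.imwrite("pics/w6.png",im[:,:,::-1])
u=np.array([.1167,.9932]); v=np.array([-.9932,.1167]); O=np.array([436.9,-169.6])
T=np.stack([(W[...,:2]-O)@u,(W[...,:2]-O)@v,W[...,2]],-1)
m=(abs(T[...,1])<35)&(T[...,2]>84.5)&(T[...,2]<91)&(T[...,0]>-27)&(T[...,0]<20); q=T[m]
print("tops",len(q),cv2.minAreaRect(q[:,:2].astype(np.float32)),np.percentile(q[:,0],99))
m=(abs(T[...,1])<18)&(T[...,2]>76)&(T[...,2]<90)&(T[...,0]>20)&(T[...,0]<50); q=T[m]; print("nose",np.percentile(q[:,0],[1,3]))
w=[446.65,38.1]; shift([*w,160],100.2)
E
```

```text
time: 21.6
tool_pos: [436.3, -171.0, 49.5]
tcp_rot: [-3.141, -0.002, 1.453]
contact_force: [2.3, 9.6, 3.1]
grip_width: 49.5
finger_force: 30.0
time: 22.6
tool_pos: [435.9, -171.2, 171.3]
tcp_rot: [-3.141, -0.0, 1.453]
contact_force: [0.8, 0.3, -0.3]
grip_width: 90.7
finger_force: 0.0
time: 23.6
tool_pos: [436.3, -171.3, 189.4]
tcp_rot: [3.142, 0.0, 1.453]
contact_force: [-0.1, 0.1, 0.0]
grip_width: 91.8
finger_force: 0.0
23.6 [ 436.34 -171.29  189.41] [1.800e+02 1.000e-02 8.325e+01] F [-0.1  0.1  0. ] w 91.8 0.0
23.65 [ 436.32 -171.29  189.41] [180.     0.    83.25] F [0.3 0.3 0. ] w 91.8 0.0
tops 1593 ((-9.735116958618164, 0.149810791015625), (49.061378479003906, 34.36471939086914), 89.38146209716797) 7.005817933082701
nose [36.05988211 36.16115702]
shift cm [20.92 -1.44  2.94] turn -16.95
```

View pics/w6.png

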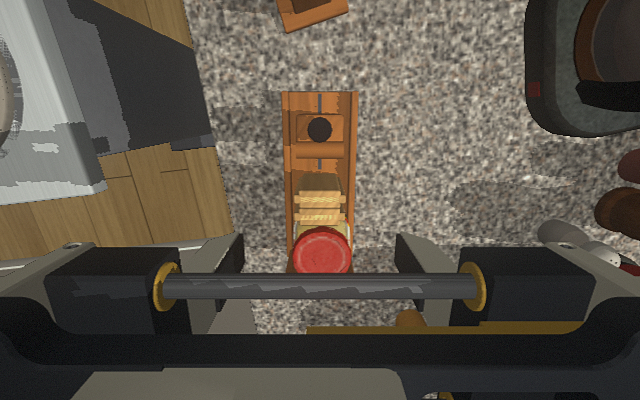

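Both spacers stand upright, at rows 197 and 215, and about 29 mm of room is left to the nose at row 150. Next is the wedge.

```bash
python3 -m crank '[[[1,4,-0.3,0,-6],[1,8,-0.6,0,-12],[1,12.5,-0.9,0,-17],[1,17,-1.2,0,-17],[1,20,-1.4,0,-17],[1,20.9,-1.45,1,-17],[1,20.9,-1.45,2.5,-17],[1,20.9,-1.45,2.9,-17],[1,20.9,-1.45,2.9,-17],[1,20.9,-1.45,2.9,-17]]]'
python3 - <<'E'
from h import *
bot.capture("wrist");o=st(); im,d=bot.capture("wrist"); W=world("wrist",d,o)
hsv=cv2.cvtColor(im,cv2.COLOR_RGB2HSV)
m=(W[...,2]>54)&(W[...,2]<66)&(abs(W[...,0]-446)<50)&(abs(W[...,1]-38)<60)
if m.sum()>30: print("cheek",cv2.minAreaRect(W[m][:,:2].astype(np.float32)))
shift([446.65,38.1,99.2],100.2)
E
```

```text
time: 24.65
tool_pos: [446.7, 37.2, 160.6]
tcp_rot: [3.141, 0.0, 1.749]
contact_force: [0.7, -0.1, -0.7]
grip_width: 91.9
finger_force: 0.0
24.7 [446.87  37.3  160.78] [1.7996e+02 2.0000e-02 1.0019e+02] F [ 0.2 -0.1 -0.2] w 91.7 0.0
cheek ((443.44659423828125, 52.66792297363281), (39.2990837097168, 5.302103519439697), 10.451830863952637)
shift cm [ 0.08 -0.02  6.17] turn -0.01
```

```bash
python3 -m crank '[[[1,0.08,0,3,0],[1,0.08,0,5,0],[1,0.08,0,6,0],[1,0.08,0,6.2,0],[1,0.08,0,6.2,0],[0.5,0.08,0,6.2,0],[0.4,0.08,0,6.2,0],[0.3,0.08,0,6.2,0],[0.3,0.08,0,6.2,0],[0.3,0.08,0,6.2,0]]]'
python3 -m crank '[[[0.3,0,0,0,0],[0.3,0,0,0,0],[0.3,0,0,0,0],[0.3,0,0,0,0],[0.3,0,0,0,0],[0.3,0,0,-2,0],[0.3,0,0,-5,0],[0.3,0,0,-8,0],[0.3,0,0,-11,0],[0.3,0,0,-12,0]]]'
python3 -m crank '[[[0.3,0,0,0,0],[0.3,0,0,0,0],[0.3,0,0,0,0],[0.3,0,0,0,6],[0.3,0,0,0,12],[0.3,0,0,0,17],[0.3,0,0,0,17],[0.3,0,0,0,17],[0.3,0,0,0,17],[0.3,0,0,0,17]]]'
python3 - <<'E'
from h import *
o=st()
u=np.array([.1167,.9932]); O=np.array([436.9,-169.6])
# wedge grip x=19.5 ; flat face at tray x 7.4+4 clearance
g=O+u*(7.4+3.5+19.5); shift([*g,220],83.3)
E
```

```text
time: 25.75
tool_pos: [446.4, 38.8, 98.6]
tcp_rot: [3.141, 0.0, 1.75]
contact_force: [-1.1, -0.2, -0.6]
grip_width: 56.4
finger_force: 0.0
time: 26.75
tool_pos: [447.6, 38.7, 221.0]
tcp_rot: [3.137, 0.001, 1.75]
contact_force: [-0.1, -0.3, -1.7]
grip_width: 44.0
finger_force: 30.0
time: 27.75
tool_pos: [446.3, 38.8, 218.2]
tcp_rot: [-3.141, 0.0, 1.454]
contact_force: [1.0, -0.8, -1.5]
grip_width: 44.2
finger_force: 30.0
27.75 [446.27  38.76 218.19] [-1.7998e+02  1.0000e-02  8.3310e+01] F [ 1.  -0.8 -1.5] w 44.2 30.0
shift cm [-17.76   1.5   -0.18] turn 0.01
```

```bash
python3 -m crank '[[[0.3,-4,0.3,0,0],[0.3,-8,0.7,0,0],[0.3,-12,1,0,0],[0.3,-16,1.4,0,0],[0.3,-17.7,1.5,0,0],[0.3,-17.7,1.5,1,0],[0.3,-17.7,1.5,1.5,0],[0.3,-17.7,1.5,1.5,0],[0.3,-17.7,1.5,1.5,0],[0.3,-17.7,1.5,1.5,0]]]'
python3 - <<'E'
from h import *
bot.capture("wrist");o=st(); im,d=bot.capture("wrist"); W=world("wrist",d,o)
u=np.array([.1167,.9932]);v=np.array([-.9932,.1167]); O=np.array([436.9,-169.6])
T=np.stack([(W[...,:2]-O)@u,(W[...,:2]-O)@v,W[...,2]],-1)
hsv=cv2.cvtColor(im,cv2.COLOR_RGB2HSV)
for a in (118,125,135,145,155,165,175,185,195):
    m=(abs(T[...,1])<20)&(T[...,2]>a)&(T[...,2]<a+8)&(T[...,0]>5)&(T[...,0]<70)&(hsv[...,1]>70); q=T[m]
    if len(q)>10: print(a,len(q),np.percentile(q[:,0],[10,50,90]).round(1),np.percentile(q[:,1],[2,98]).round(1))
g=O+u*(7.4+3.5+19.5); shift([*g,132],83.3)
E
```

```text
time: 28.75
tool_pos: [440.7, -138.0, 203.6]
tcp_rot: [3.141, 0.0, 1.454]
contact_force: [-0.2, 0.4, -0.8]
grip_width: 43.8
finger_force: 30.0
28.8 [ 440.67 -138.16  203.68] [1.7997e+02 1.0000e-02 8.3320e+01] F [ 0.4  0.1 -0.8] w 43.9 30.0
195 270 [50.7 51.1 51.3] [-19.2  19.1]
shift cm [-0.11 -0.01  7.17] turn 0.01
```

```bash
python3 -m crank '[[[0.3,-0.1,0,1.5,0],[0.3,-0.1,0,3,0],[0.3,-0.1,0,4,0],[0.3,-0.1,0,5,0],[0.3,-0.1,0,5.7,0],[0.3,-0.1,0,6.3,0],[0.3,-0.1,0,6.8,0],[0.3,-0.1,0,7.1,0],[0.3,-0.1,0,7.1,0],[0.3,-0.1,0,7.1,0]]]'
python3 -m crank '[[[0.3,-0.05,0,0,0],[0.3,-0.1,0,0,0],[0.3,-0.15,0,0,0],[0.3,-0.2,0,0,0],[0.3,-0.23,0,0,0],[0.3,-0.26,0,0,0],[0.3,-0.29,0,0,0],[0.3,-0.32,0,0,0],[0.3,-0.32,0,0,0],[0.3,-0.32,0,0,0]]]'
```

```text
time: 29.85
tool_pos: [440.4, -139.9, 132.6]
tcp_rot: [3.141, 0.0, 1.453]
contact_force: [0.7, -0.1, -0.7]
grip_width: 44.0
finger_force: 30.0
time: 30.85
tool_pos: [439.9, -143.0, 132.4]
tcp_rot: [-3.142, 0.0, 1.453]
contact_force: [-0.6, 0.1, -0.8]
grip_width: 43.5
finger_force: 30.0
```

```bash
python3 -m crank '[[[0.3,-0.02,0,0,0],[0.3,-0.04,0,0,0],[0.3,-0.06,0,0,0],[0.3,-0.08,0,0,0],[0.3,-0.1,0,0,0],[0.3,-0.1,0,0,0],[0.3,-0.1,0,0,0],[0.3,-0.1,0,0,0],[0.3,-0.1,0,0,0],[0.3,-0.1,0,0,0]]]'
```

```text
time: 31.85
tool_pos: [439.8, -143.6, 132.4]
tcp_rot: [-3.141, -0.001, 1.453]
contact_force: [0.6, 5.2, 2.5]
grip_width: 44.0
finger_force: 30.0
```

```bash
python3 -m crank '[[[0.3,-0.03,0,0,0],[0.3,-0.03,0,0.2,0],[0.3,-0.03,0,0.4,0],[0.3,-0.03,0,0.6,0],[0.3,-0.03,0,0.8,0],[0.3,-0.03,0,1,0],[0.3,-0.03,0,1.2,0],[0.3,-0.03,0,1.4,0],[0.3,-0.03,0,1.5,0],[0.3,-0.03,0,1.5,0]]]'
python3 -m crank '[[[0.3,0,0,0.05,0],[0.3,0,0,0.1,0],[0.3,0,0,0.15,0],[0.3,0,0,0.2,0],[0.3,0,0,0.25,0],[0.3,0,0,0.3,0],[0.3,0,0,0.3,0],[0.3,0,0,0.3,0],[0.3,0,0,0.3,0],[0.3,0,0,0.3,0]]]'
```

```text
time: 32.85
tool_pos: [439.7, -143.5, 117.3]
tcp_rot: [-3.141, -0.001, 1.453]
contact_force: [0.9, 6.4, 2.3]
grip_width: 43.6
finger_force: 30.0
time: 33.85
tool_pos: [439.8, -143.5, 114.5]
tcp_rot: [-3.142, -0.001, 1.453]
contact_force: [1.0, 7.7, 3.1]
grip_width: 43.8
finger_force: 30.0
```

```bash
python3 -m crank '[[[0.3,0,0,0.04,0],[0.3,0,0,0.08,0],[0.3,0,0,0.12,0],[0.3,0,0,0.16,0],[0.3,0,0,0.2,0],[0.3,0,0,0.24,0],[0.3,0,0,0.24,0],[0.3,0,0,0.24,0],[0.3,0,0,0.24,0],[0.3,0,0,0.24,0]]]'
```

```text
time: 34.85
tool_pos: [439.8, -143.4, 112.1]
tcp_rot: [-3.142, -0.001, 1.453]
contact_force: [0.5, 8.8, 2.8]
grip_width: 43.8
finger_force: 30.0
```

```bash
python3 -m crank '[[[0.3,0,0,0.02,0],[0.3,0,0,0.04,0],[0.3,0,0,0.06,0],[0.3,0,0,0.08,0],[0.3,0,0,0.1,0],[0.3,0,0,0.12,0],[0.3,0,0,0.12,0],[0.3,0,0,0.12,0],[0.3,0,0,0.12,0],[0.3,0,0,0.12,0]]]'
```

```text
time: 35.85
tool_pos: [439.9, -143.4, 111.0]
tcp_rot: [3.142, -0.001, 1.453]
contact_force: [0.2, 8.7, 3.9]
grip_width: 44.0
finger_force: 30.0
```

```bash
python3 -m crank '[[[0.3,0,0,0.02,0],[0.3,0,0,0.04,0],[0.3,0,0,0.06,0],[0.3,0,0,0.08,0],[0.3,0,0,0.1,0],[0.3,0,0,0.12,0],[0.3,0,0,0.12,0],[0.3,0,0,0.12,0],[0.3,0,0,0.12,0],[0.3,0,0,0.12,0]]]'
```

```text
time: 36.85
tool_pos: [439.9, -143.4, 110.2]
tcp_rot: [3.141, -0.001, 1.453]
contact_force: [0.2, 9.7, 9.0]
grip_width: 43.9
finger_force: 30.0
```

```bash
python3 -m crank '[[[0.3,0,0,0.01,0],[0.3,0,0,0.02,0],[0.3,0,0,0.03,0],[0.3,0,0,0.04,0],[0.3,0,0,0.05,0],[0.3,0,0,0.05,0],[0.3,0,0,0.05,0],[0.3,0,0,0.05,0],[0.3,0,0,0.05,0],[0.3,0,0,0.05,0]]]'
python3 - <<'E'
from h import *
o=st(); im,d=bot.capture("wrist"); W=world("wrist",d,o); cv2.imwrite("pics/w7.png",im[:,:,::-1]); im2,d2=bot.capture("scene"); cv2.imwrite("pics/s7.png",cv2.resize(im2[150:300,270:470,::-1],(800,600)))
u=np.array([.1167,.9932]);v=np.array([-.9932,.1167]); O=np.array([436.9,-169.6])
T=np.stack([(W[...,:2]-O)@u,(W[...,:2]-O)@v,W[...,2]],-1)
m=(T[...,0]>50)&(T[...,0]<78)&(abs(T[...,1])<20)&(T[...,2]>90)&(T[...,2]<97); q=T[m]; print("knob",cv2.minAreaRect(q[:,:2].astype(np.float32)))
E
```

```text
time: 37.85
tool_pos: [440.0, -143.4, 110.1]
tcp_rot: [3.141, -0.001, 1.453]
contact_force: [-0.4, 8.9, 11.7]
grip_width: 43.9
finger_force: 30.0
37.85 [ 439.97 -143.44  110.08] [ 1.7996e+02 -6.0000e-02  8.3240e+01] F [-0.4  8.9 11.7] w 43.9 30.0
knob ((62.973365783691406, -0.1819906234741211), (21.057737350463867, 20.583152770996094), 43.5153694152832)
```

View pics/s7.png

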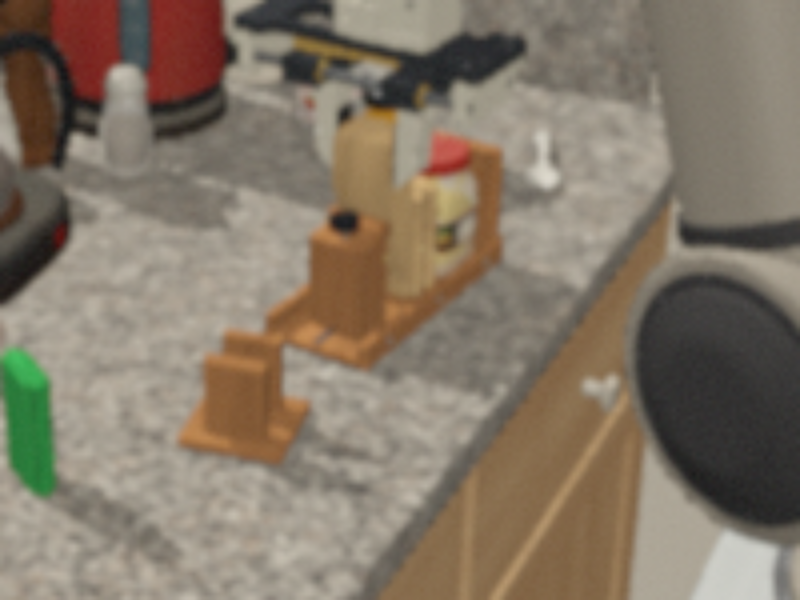

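View pics/w7.png

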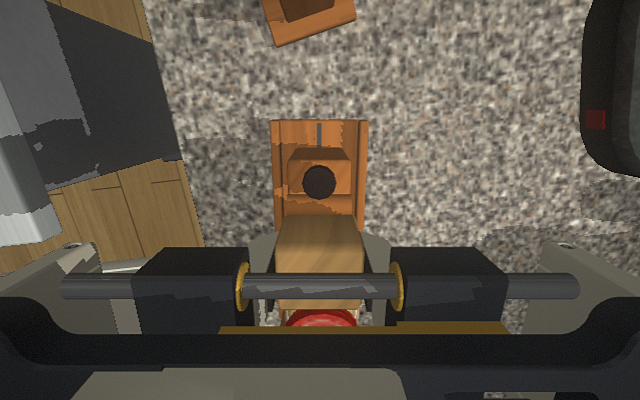

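The scene crop shows the wedge upright in the gripper at (365,160), between the spacers (420,230) and the unmoved stop (345,270). The stand is empty at (245,400). In the wrist view the knob is at (319,181), and its measured position in the tray is unchanged. I press slightly more and check that it holds.

```bash
python3 -m crank '[[[0.3,0,0,0.01,0],[0.3,0,0,0.02,0],[0.3,0,0,0.03,0],[0.3,0,0,0.03,0],[0.3,0,0,0.03,0],[0.3,0,0,0.03,0],[0.3,0,0,0.03,0],[0.3,0,0,0.03,0],[0.3,0,0,0.03,0],[0.3,0,0,0.03,0]]]'
python3 -m crank '[[[0.3,0,0,0,0],[0.3,0,0,0,0],[0.3,0,0,0,0],[0.3,0,0,0,0],[0.3,0,0,0,0],[0.3,0,0,0,0],[0.3,0,0,0,0],[0.3,0,0,0,0],[0.3,0,0,0,0],[0.3,0,0,0,0]]]'
```

```text
time: 38.95
tool_pos: [440.0, -143.4, 110.0]
tcp_rot: [3.141, -0.001, 1.453]
contact_force: [-1.2, 9.5, 14.4]
grip_width: 43.8
finger_force: 30.0
time: 39.95
tool_pos: [440.0, -143.4, 110.0]
tcp_rot: [3.141, -0.001, 1.453]
contact_force: [-1.8, 9.3, 13.4]
grip_width: 43.6
finger_force: 30.0
```

The row is tight and steady: about 13 N down, no further motion, and the wedge bottom about 18 mm above the tray floor, close to the 19 mm predicted.

```bash
python3 -c "
from plant import bot
print(bot.close_job())"
```

```text
the job is handed in; nothing more can be done
None
```

I handed the job in at about 40 s with two spacers in the row and the wedge still held upright and pressed down at about 13 N: the row is tight, the wedge is about 18 mm clear of the tray floor, and the stop has not moved.

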